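Finger-sweep check of an axis's limit switches

ROBOT

A 7-joint arm with a two-finger parallel gripper is mounted at the origin on the work surface. World frame = base frame: x ahead of the robot, y to its left, z up, the work surface at z = 0. Lengths are in m, angles in rad, forces in N, time in s.
With the tool pointing down it reaches from about 0.425 to 0.925 m from the base axis. Payload 6.8 kg.
Tool frame: the origin (TCP) lies at the very end of the fingers, on their centre line; the grasp point (between the pads) lies 19 mm behind it (r.tcp_to_grasp is the distance from the TCP to the grasp point, in m); z points along the fingers, y is the line along which they close (so a half turn about z gives the same grasp; the last joint's range is limited). The gripper opens to 85 mm and grips with 20 to 120 N. Pads are 22 mm wide; open, the fingers measure 114 mm over their backs; the gripper's body (76 mm by 85 mm) begins 54 mm behind the grasp point. The pads swing forward as they close: fully open they stand 13 mm farther back than shut.
Start: joints at [-1.341, 0.477, 0.022, 1.555, -0.011, 1.109, -0.083], TCP at [0.224, 0.637, 0.231] pointing down, gripper open.
Joint ranges: [-2.96, 2.96], [-0.34, 2.1], [-1.41, 1.46], [0.24, 2.44], [-1.37, 4.51], [0.17, 1.92], [-2.96, 2.96]. Speed limits (rad/s): [2.39, 2.39, 3.14, 3.14, 3.14, 3.14, 3.14].

INTERFACE

Orientations are given as a rotation vector (axis times angle).
In Python, from bench import r gives the robot as it stands.
- The arm moves only by the tool step_arm, never from a script. Its argument "moves" is a list of rows, each a list of 7 numbers: the shift along the tool's x, y, z in mm, then the turn, a rotation vector about the tool's x, y, z in rad, then the finger opening in mm, from 0 to 85.4. A call has 1 to 8 rows; each row is the pose to reach, as a shift and turn from the pose commanded when the call began, along the tool's axes at that moment; what a row does not reach only later rows make up. A row lasts 1/10 s, in which the tool goes at most 50 mm and 8.59 degrees, less where a joint would pass 70% of its speed; a pose out of reach is approached as far as the arm can. A call with a gripper value outside its range is refused whole. The fingers move at their own pace and stop on an object; "grip_force" is the grip in N (left out, the last holds). Time passes only in rows, so rows that repeat a pose let the fingers close. It gives the time, the measured TCP pose, the force, the opening and the grip force at its end, in the units of the state.
- r.get_obs(): the state, without advancing time (a new reading comes with each control period).
- r.grab_frame(name): name is "scene" or "top" or "wrist"; returns a dict with "image" (400x640x3 uint8, red, green, blue), "depth" (400x640 float32, m along the optical axis (not along the pixel's ray), 0 where there is no reading), "mtx" (3x3 intrinsics, pixels), "k1" (the pictures are not rectified: a ray, as slopes to the right and down, at radius r is drawn at 1 + k1 r^2 times it, then the intrinsics apply), "rvec" (rotation vector, rad) and "tvec" (3), from world to camera coordinates, as OpenCV has them. Camera axes: x right, y down, z forward; pixel columns grow to the right and rows downward; lengths in m; the calibration is good to about 2 mm. A picture is of the moment at which its call begins.
- r.hand_in(): hands the job in; it is judged then, once.
The state is a dict: "clock": time; "joints": joint angles; "qvel": joint speeds; "tau": joint torques, N m; "tcp_pos": TCP position; "orientation": TCP orientation; "contact_force": force on the tool from outside, world axes, zero at the start; "moment": the same for the moment, N m; "grip_width": finger opening in m; "gripper_force": force on a finger pad.
Only numpy, scipy, OpenCV 4.12 (cv2) and the standard library are available. Lean on these libraries where they do the work, as an engineer would, in place of code of your own. Each camera call takes 0.05 s, during which the arm holds its last target. There are 200 camera calls.

TASK

The trip cam is not yet fitted to this screw-driven axis, so check its four limit switches by hand: starting at the motor end, run the fingertips lightly along the row of upright roller levers towards the free end, so that each lever in turn is swept over well past its click, away from the motor, and springs back up behind you. Do not force a lever down to its stop or push one back towards the motor, grip nothing, and leave the carriage and the loose things where they are.

Things in the scene. Friction and masses are not known exactly. Their poses are not given: they have to be found in the camera images.
- axis: ball-screw positioning axis fixed to the bench: an aluminium profile 80 mm wide and 380 mm long. Origin under the profile's middle, at bench level; its +y axis runs along the screw from the end with the black square stepper motor (motor end, at about y = -250 mm) to the free end (bearing block at y = +190 mm); its z is up. The limit switches sit on its +x side. Nothing on the axis besides the roller levers stands higher than 98 mm above the bench
- carriage_top (a point): centre of the top face (82 mm above the bench) of the axis's aluminium carriage plate, 80 x 90 mm, which slides along the axis's y with a friction of 5 N; it is parked anywhere along the profile, reaches no nearer than 30 mm to the line of the rollers and must stay where it is
- switch1: limit switch, the first, nearest the motor: grey upright housing 20 x 30 mm, 84 mm high, clamped to the side of the axis with the same axes directions, carrying its lever and roller (roller line 23 mm to the +x side of this origin). Origin at bench level under the housing. The four stand in a straight row, 58 to 86 mm apart
- switch2: limit switch, the second from the motor: grey upright housing 20 x 30 mm, 84 mm high, clamped to the side of the axis with the same axes directions, carrying its lever and roller (roller line 23 mm to the +x side of this origin). Origin at bench level under the housing. The four stand in a straight row, 58 to 86 mm apart
- switch3: limit switch, the third from the motor: grey upright housing 20 x 30 mm, 84 mm high, clamped to the side of the axis with the same axes directions, carrying its lever and roller (roller line 23 mm to the +x side of this origin). Origin at bench level under the housing. The four stand in a straight row, 58 to 86 mm apart
- switch4: limit switch, the fourth, nearest the free end: grey upright housing 20 x 30 mm, 84 mm high, clamped to the side of the axis with the same axes directions, carrying its lever and roller (roller line 23 mm to the +x side of this origin). Origin at bench level under the housing. The four stand in a straight row, 58 to 86 mm apart
- roller1 (a point): centre of the black roller (18 mm diameter, 10 mm wide, turns freely) at the end of the upright steel lever of switch1, the first, nearest the motor. At rest 110 mm above the bench, roller top at 119 mm; it moves with the lever. The lever's pivot lies 38 mm straight below, at 72 mm
- roller2 (a point): centre of the black roller (18 mm diameter, 10 mm wide, turns freely) at the end of the upright steel lever of switch2, the second from the motor. At rest 110 mm above the bench, roller top at 119 mm; it moves with the lever. The lever's pivot lies 38 mm straight below, at 72 mm
- roller3 (a point): centre of the black roller (18 mm diameter, 10 mm wide, turns freely) at the end of the upright steel lever of switch3, the third from the motor. At rest 110 mm above the bench, roller top at 119 mm; it moves with the lever. The lever's pivot lies 38 mm straight below, at 72 mm
- roller4 (a point): centre of the black roller (18 mm diameter, 10 mm wide, turns freely) at the end of the upright steel lever of switch4, the fourth, nearest the free end. At rest 110 mm above the bench, roller top at 119 mm; it moves with the lever. The lever's pivot lies 38 mm straight below, at 72 mm
- lever1 (a joint): angle of switch1's lever, rad: 0 upright (spring-centred, where it returns by itself), positive when the roller swings towards the free end of the axis, negative towards the motor. The switch clicks over at 0.4; hard stop at 1.31. Spring 0.18 N m per rad, so 2 to 6 N at the roller. A fingertip passing along the row with its end 10 mm below the roller top swings it to about 0.75, 3 mm to 0.4, 20 mm to 1.08
- lever2 (a joint): angle of switch2's lever, rad: 0 upright (spring-centred, where it returns by itself), positive when the roller swings towards the free end of the axis, negative towards the motor. The switch clicks over at 0.4; hard stop at 1.31. Spring 0.18 N m per rad, so 2 to 6 N at the roller. A fingertip passing along the row with its end 10 mm below the roller top swings it to about 0.75, 3 mm to 0.4, 20 mm to 1.08
- lever3 (a joint): angle of switch3's lever, rad: 0 upright (spring-centred, where it returns by itself), positive when the roller swings towards the free end of the axis, negative towards the motor. The switch clicks over at 0.4; hard stop at 1.31. Spring 0.18 N m per rad, so 2 to 6 N at the roller. A fingertip passing along the row with its end 10 mm below the roller top swings it to about 0.75, 3 mm to 0.4, 20 mm to 1.08
- lever4 (a joint): angle of switch4's lever, rad: 0 upright (spring-centred, where it returns by itself), positive when the roller swings towards the free end of the axis, negative towards the motor. The switch clicks over at 0.4; hard stop at 1.31. Spring 0.18 N m per rad, so 2 to 6 N at the roller. A fingertip passing along the row with its end 10 mm below the roller top swings it to about 0.75, 3 mm to 0.4, 20 mm to 1.08
- trip_cam: loose steel angle bracket with a small bar, 40 x 60 x 32 mm, not yet fitted, lying on the bench beyond the switches; origin under its middle; leave alone
- wood_block: loose dark wooden block 45 x 60 x 70 mm high standing on the bench beyond the switches; origin at the centre of its underside; leave alone
- screw_jar: loose glass jar with black lid, 44 mm diameter, 55 mm high, standing on the bench beyond the switches; origin at the centre of its underside; leave alone

How it is judged:
On the way, in this order (a step that is already met when the one before it is completed fails the run):
1. the lever of switch 1, the first, nearest the motor, is swept over past its click (0.4 rad) away from the motor (value of joint lever1 above 0.4 rad), for 0.05 s.
2. the lever of switch 2, the second from the motor, is swept over past its click (0.4 rad) away from the motor (value of joint lever2 above 0.4 rad), for 0.05 s.
3. the lever of switch 3, the third from the motor, is swept over past its click (0.4 rad) away from the motor (value of joint lever3 above 0.4 rad), for 0.05 s.
4. the lever of switch 4, the fourth, nearest the free end, is swept over past its click (0.4 rad) away from the motor (value of joint lever4 above 0.4 rad), for 0.05 s.
At the end, for the whole second after the job is handed in: all four levers have been swept in order and stand upright again (within 0.12 rad), the carriage is within 10 mm and each loose thing within 15 mm of where it was, standing as before (value of joint lever1 between -0.12 and 0.12 rad and value of joint lever2 between -0.12 and 0.12 rad and value of joint lever3 between -0.12 and 0.12 rad and value of joint lever4 between -0.12 and 0.12 rad and distance of carriage_top from where it was at the start of the episode below 0.01 m and distance of each of trip_cam, wood_block, screw_jar from where it was at the start of the episode below 0.015 m and angle between each of trip_cam, wood_block, screw_jar's own z axis and vertical below 0.1 rad); the robot touches nothing.
It fails at once if a lever is forced down near its stop (beyond 1.2 rad) (value of joint any of lever1, lever2, lever3, lever4 above 1.2 rad).
It fails at once if a lever is pushed the wrong way, towards the motor (beyond 0.3 rad) (value of joint any of lever1, lever2, lever3, lever4 below -0.3 rad).
It fails at once if a switch or its lever is gripped or pressed hard (over 25 N) (contact force between the fingers and switch1 above 25 N or contact force between the fingers and switch2 above 25 N or contact force between the fingers and switch3 above 25 N or contact force between the fingers and switch4 above 25 N).
It fails at once if the carriage is moved by more than 10 mm (distance of carriage_top from where it was at the start of the episode above 0.01 m).
It fails at once if a loose thing is moved or lifted by more than 15 mm (distance of any of trip_cam, wood_block, screw_jar from where it was at the start of the episode above 0.015 m).
It also fails if it takes over 40 s, if anything falls off the work surface, if the arm or the gripper's body presses on something with over 40 N, if the wrist force passes 120 N, or if a joint passes its speed limit or range.

## Working session

There is one attempt and no reset: what is moved stays moved. The work goes in short steps, Python scripts to look and compute and a tool call to move; the robot and the scene stay as the last step left them, time stands still between calls to the robot, and variables do not carry over. Pictures are saved under pics/ and viewed, at most 10 in all, crops included, and the job is handed in when it is done.

Besides the shell and the picture viewer there is one more tool, called after "Call:" by a JSON object that holds its "method" and its "body", one argument or row to a line. step_arm: Moves the arm, as the interface text tells. Its arguments: {"type":"object","properties":{"moves":{"type":"array","items":{"type":"array","items":{"type":"number"}}},"grip_force":{"type":"number"}},"required":["moves"]}

```bash
mkdir -p pics; cat > h.py <<'E'
import numpy as np, cv2
from bench import r
def grab(n):
    f=r.grab_frame(n); np.savez('%s.npz'%n,**f); return f
def pts(f,uv,depth=None,z=None):
    """pixels -> world, by depth (m) or on plane z"""
    uv=np.asarray(uv,float).reshape(-1,2); K=f['mtx']
    k=float(f['k1']); n=cv2.undistortPoints(uv[:,None],K,np.array([k,0,0,0.]))[:,0]
    d=np.c_[n,np.ones(len(n))]; R=cv2.Rodrigues(f['rvec'])[0]; c=-R.T@np.ravel(f['tvec'])
    w=d@R
    s=np.asarray(depth) if depth is not None else (z-c[2])/w[:,2]
    return c+w*s.reshape(-1,1)
E
python3 - <<'E'
from h import *
for n in ['scene','top']:
    f=grab(n); cv2.imwrite('pics/%s0.png'%n,f['image'][:,:,::-1])
    R=cv2.Rodrigues(f['rvec'])[0]; print(n,-R.T@np.ravel(f['tvec']),f['k1'],f['mtx'].tolist())
o=r.get_obs(); print(o['tcp_pos'],o['orientation'],o['grip_width'],o['clock'])
E
```

```text
scene [1.04100247 0.0814177  0.80073141] -0.010441193190928386 [[461.60416655446767, 0.0, 319.5668218882534], [0.0, 461.60416655446767, 191.2101611583532], [0.0, 0.0, 1.0]]
top [ 0.4234735  -0.00595384  0.98904359] 0.04818641714120068 [[507.01550252362415, 0.0, 319.9978199560673], [0.0, 507.01550252362415, 202.56161699965634], [0.0, 0.0, 1.0]]
[0.22356396 0.63635268 0.23042369] [-5.28047912e-01 -3.09679303e+00  2.54820243e-03] 0.08529422177619465 0.1
```

View pics/scene0.png

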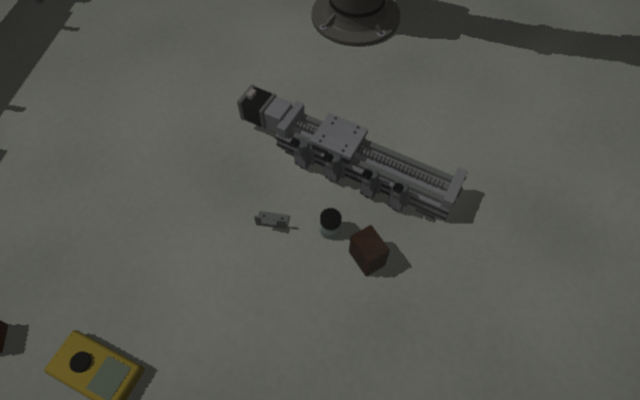

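View pics/top0.png

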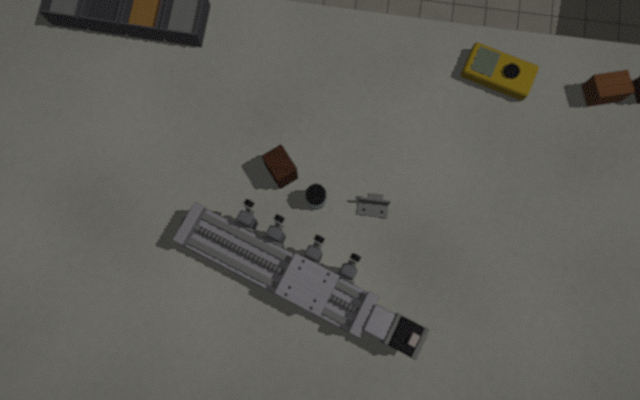

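The top view shows the motor at the right (408,336). The four black rollers are at about (355,257), (319,239), (279,218) and (249,203), in order from the motor. The jar (316,195), block (281,166) and cam (373,206) lie beyond them on the +x side. Next I measure the rollers.

```bash
python3 - <<'E'
from h import *
f=dict(np.load('top.npz')); im=f['image']; D=f['depth']
v=im.max(2)
m=(v<45).astype(np.uint8); m[:190]=0; m[275:]=0; m[:,:230]=0; m[:,375:]=0
n,l,s,c=cv2.connectedComponentsWithStats(m)
for i in range(1,n):
    if s[i,4]<15: continue
    ys,xs=np.where(l==i); d=D[ys,xs]; P=pts(f,np.c_[xs,ys],depth=d)
    print(c[i].round(1),s[i],'plane119',pts(f,c[i],z=.117)[0].round(4),'zmax,med',np.percentile(P[:,2],[5,50,95]).round(3))
# tops via depth
ys,xs=np.where(D>0); P=pts(f,np.c_[xs,ys],depth=D[ys,xs])
k=(P[:,2]>.103)&(P[:,2]<.13)&(ys>180)&(ys<290)&(xs>230)&(xs<375)
mm=np.zeros(D.shape,np.uint8); mm[ys[k],xs[k]]=1
n,l,s,c=cv2.connectedComponentsWithStats(mm)
for i in range(1,n):
    if s[i,4]<8: continue
    y,x=np.where(l==i); Q=pts(f,np.c_[x,y],depth=D[y,x]); print('depth',c[i].round(1),s[i,4],Q.mean(0).round(4),Q.max(0).round(4))
cv2.imwrite('pics/topc.png',cv2.resize(np.clip(im[185:285,220:380,::-1].astype(int)*2,0,255).astype(np.uint8),None,fx=5,fy=5,interpolation=cv2.INTER_NEAREST))
E
```

```text
[314.9 196.3] [305 190  20  15 254] plane119 [0.6178 0.0304 0.117 ] zmax,med [0.05  0.054 0.057]
[248.4 202.9] [245 200   8   7  37] plane119 [0.5885 0.1441 0.117 ] zmax,med [0.113 0.117 0.12 ]
[366.8 201.3] [359 200  16   4  31] plane119 [ 0.6224 -0.0613  0.117 ] zmax,med [0.004 0.012 0.02 ]
[278.6 218. ] [275 215   8   7  38] plane119 [0.5699 0.0873 0.117 ] zmax,med [0.114 0.117 0.121]
[242.7 224.1] [239 222  10   5  19] plane119 [0.55   0.1472 0.117 ] zmax,med [0.05  0.055 0.076]
[271.4 238.4] [266 236  12   6  17] plane119 [0.5328 0.0936 0.117 ] zmax,med [0.05  0.069 0.079]
[318.8 238.6] [315 236   9   7  38] plane119 [0.5445 0.0125 0.117 ] zmax,med [0.114 0.117 0.12 ]
[354.9 257.1] [351 254   9   7  41] plane119 [ 0.5221 -0.0536  0.117 ] zmax,med [0.113 0.118 0.121]
depth [247.8 203.3] 77 [0.5881 0.1453 0.1152] [0.5954 0.1542 0.1204]
depth [277.8 218.7] 74 [0.5688 0.0886 0.1154] [0.577  0.0976 0.1208]
depth [317.8 239.1] 79 [0.5437 0.014  0.1152] [0.5524 0.0227 0.1212]
depth [355.2 257.4] 79 [ 0.5217 -0.0544  0.1157] [ 0.5291 -0.0455  0.121 ]
```

View pics/topc.png

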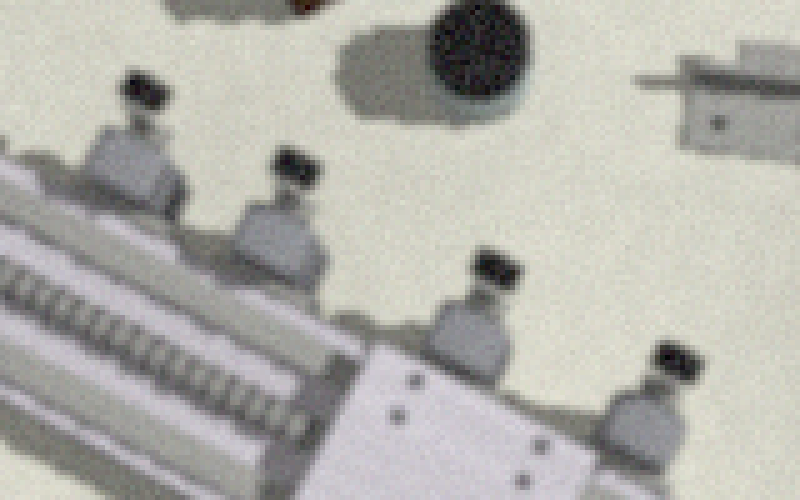

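```bash
cat > t.py <<'E'
from h import *
from scipy.spatial.transform import Rotation as Ro
o=r.get_obs(); p=np.array(o['tcp_pos']); R=Ro.from_rotvec(o['orientation'])
R4=np.array([[.5221,-.0536,.110],[.5445,.0125,.11],[.5699,.0873,.11],[.5885,.1441,.11]])
u=R4[3]-R4[0]; u/=np.linalg.norm(u)
print('R',R.as_matrix().round(3).tolist(),'u',u.round(3),'off-line mm',[round(1000*float(np.cross(u,q-R4[0])[2]),1) for q in R4])
print('pos',p.round(4),'force',np.round(o['contact_force'],1),'w',o['grip_width'],'t',o['clock'])
def t(q): return (R.inv().apply(np.array(q)-p)*1000).round(1)
print('to via',t([.5,.3,.23]),'above start',t([*(R4[0]-.06*u)[:2],.20]))
print('start',t([*(R4[0]-.06*u)[:2],.108]),'end',t([*(R4[3]+.05*u)[:2],.108]))
E
python3 t.py
```

```text
R [[-0.943, 0.331, -0.0], [0.331, 0.943, -0.002], [-0.0, -0.002, -1.0]] u [0.318 0.948 0.   ] off-line mm [0.0, -0.2, -0.5, 0.0]
pos [0.2236 0.6364 0.2304] force [-0.9  0.2  0.2] w 0.08529422177619465 t 0.1
to via [-372.3 -225.7    0.9] above start [-511.1 -612.    31.5]
start [-511.1 -611.8  123.5] end [-506.7 -293.3  123. ]
```

Call:
{"method": "step_arm", "body": {
  "moves": [
    [-45,-25,0,0,0,0,60],
    [-90,-50,0,0,0,0,40],
    [-135,-75,0,0,0,0,20],
    [-180,-100,0,0,0,0,0],
    [-215,-130,0,0,0,0,0],
    [-250,-160,0,0,0,0,0],
    [-285,-190,0,0,0,0,0],
    [-320,-220,0,0,0,0,0]
  ]
}}

```text
clock: 0.9
tcp_pos: [0.4532, 0.3212, 0.2311]
orientation: [-0.528, -3.097, 0.001]
contact_force: [0.7, 0.1, -0.3]
grip_width: 0.0001
gripper_force: 0.0
```

Call:
{"method": "step_arm", "body": {
  "moves": [
    [-30,-35,0,0,0,0,0],
    [-60,-70,0,0,0,0,0],
    [-90,-105,0,0,0,0,0],
    [-115,-145,0,0,0,0,0],
    [-140,-185,0,0,0,0,0],
    [-160,-230,0,0,0,0,0],
    [-180,-275,0,0,0,0,0],
    [-190,-320,0,0,0,0,0]
  ]
}}

```text
clock: 1.7
tcp_pos: [0.5262, -0.044, 0.2312]
orientation: [0.529, 3.096, -0.001]
contact_force: [1.1, 0.2, -0.1]
grip_width: -0.0002
gripper_force: 0.0
```

```bash
python3 t.py
```

```text
R [[-0.943, 0.332, 0.0], [0.332, 0.943, -0.0], [-0.001, -0.0, -1.0]] u [0.318 0.948 0.   ] off-line mm [0.0, -0.2, -0.5, 0.0]
pos [ 0.5262 -0.044   0.2312] force [ 1.1  0.2 -0.1] w -0.00021594152413520243 t 1.7
to via [139.  315.8   1. ] above start [ -0.2 -70.4  31.2]
start [-1.000e-01 -7.030e+01  1.232e+02] end [  4.5 248.2 123.1]
```

Call:
{"method": "step_arm", "body": {
  "moves": [
    [0,-35,0,0,0,0,0],
    [0,-71,0,0,0,0,0],
    [0,-71,30,0,0,0,0],
    [0,-71,60,0,0,0,0],
    [0,-71,90,0,0,0,0],
    [0,-71,110,0,0,0,0],
    [0,-71,123,0,0,0,0],
    [0,-71,123,0,0,0,0]
  ]
}}

```text
clock: 2.5
tcp_pos: [0.5011, -0.1084, 0.1068]
orientation: [-0.528, -3.094, 0.001]
contact_force: [-0.1, 1.0, 0.7]
grip_width: 0.0001
gripper_force: 0.0
```

```bash
python3 - <<'E'
from h import *
f=grab('scene'); im=f['image'][80:220,230:480,::-1]
a=np.clip(cv2.resize(im,None,fx=3,fy=3,interpolation=cv2.INTER_CUBIC).astype(int)*2,0,255).astype(np.uint8)
cv2.imwrite('pics/s1.png',a)
E
python3 t.py
```

```text
R [[-0.943, 0.332, -0.001], [0.332, 0.943, -0.0], [0.001, -0.0, -1.0]] u [0.318 0.948 0.   ] off-line mm [0.0, -0.2, -0.5, 0.0]
pos [ 0.502  -0.1086  0.108 ] force [-0.1  0.4 -0.5] w 6.396614529995794e-05 t 2.55
to via [ 137.5  384.8 -122. ] above start [ -1.4  -1.5 -92. ]
start [-1.5 -1.4 -0. ] end [ 2.900e+00  3.171e+02 -2.000e-01]
```

View pics/s1.png

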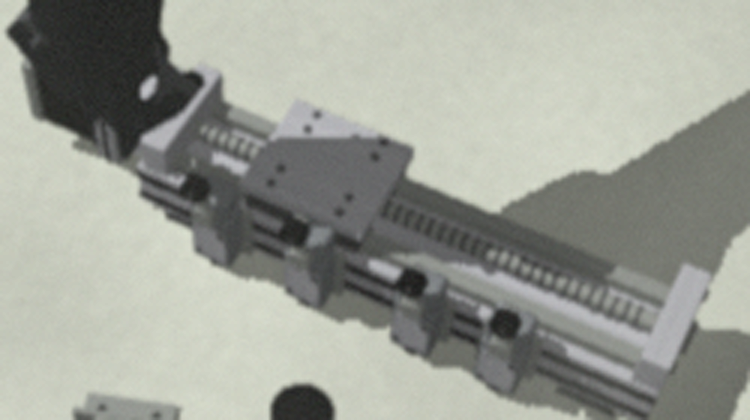

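The fingertips, at about (125,155) in the crop, are on the roller line, just on the motor side of roller 1 at (195,187). I start the sweep.

Call:
{"method": "step_arm", "body": {
  "moves": [
    [-1,9,0,0,0,0,0],
    [-1,18,0,0,0,0,0],
    [-1,27,0,0,0,0,0],
    [-1,36,0,0,0,0,0],
    [-1,45,0,0,0,0,0],
    [-1,54,0,0,0,0,0],
    [-1,62,0,0,0,0,0],
    [-1,62,0,0,0,0,0]
  ]
}}

```text
clock: 3.35
tcp_pos: [0.5242, -0.0494, 0.1082]
orientation: [-0.526, -3.097, -0.0]
contact_force: [-0.9, -2.0, 0.7]
grip_width: 0.0001
gripper_force: 1.1
```

```bash
python3 - <<'E'
from h import *
f=grab('scene'); im=f['image'][80:220,230:480,::-1]
a=np.clip(cv2.resize(im,None,fx=3,fy=3,interpolation=cv2.INTER_CUBIC).astype(int)*2,0,255).astype(np.uint8)
cv2.imwrite('pics/s2.png',a)
E
python3 t.py
```

```text
R [[-0.944, 0.331, -0.0], [0.331, 0.944, -0.0], [0.0, -0.0, -1.0]] u [0.318 0.948 0.   ] off-line mm [0.0, -0.2, -0.5, 0.0]
pos [ 0.5239 -0.0503  0.1082] force [-1.1 -2.7  1.1] w 3.62386083072889e-05 t 3.4
to via [ 138.4  322.6 -121.9] above start [ -0.2 -63.8 -91.8]
start [ -0.2 -63.7   0.2] end [4.000e+00 2.548e+02 1.000e-01]
```

View pics/s2.png

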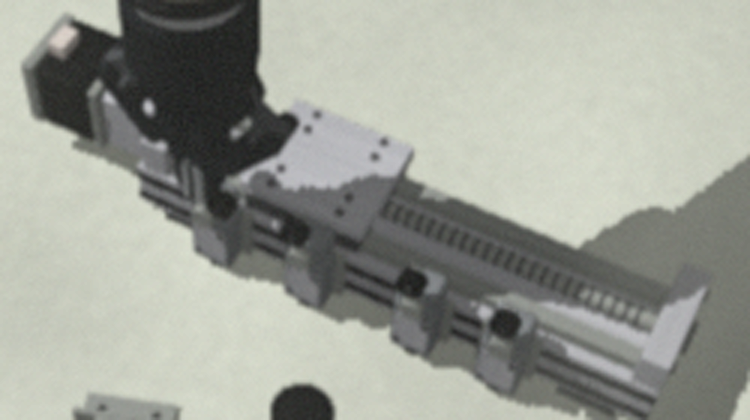

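Roller 1 has moved from (195,187) to (222,203), about 20 mm or 0.55 rad, under a light 3 N, and it is centred on the fingertips. I continue.

Call:
{"method": "step_arm", "body": {
  "moves": [
    [0,9,0,0,0,0,0],
    [0,18,0,0,0,0,0],
    [0,27,0,0,0,0,0],
    [0,35,0,0,0,0,0],
    [0,43,0,0,0,0,0],
    [0,43,0,0,0,0,0]
  ]
}}

```text
clock: 4.0
tcp_pos: [0.5386, -0.008, 0.1081]
orientation: [0.524, 3.097, 0.001]
contact_force: [-0.0, -0.1, -1.0]
grip_width: 0.0002
gripper_force: 0.0
```

```bash
python3 - <<'E'
from h import *
f=grab('scene'); im=f['image'][80:220,230:480,::-1]
a=np.clip(cv2.resize(im,None,fx=3,fy=3,interpolation=cv2.INTER_CUBIC).astype(int)*2,0,255).astype(np.uint8)
cv2.imwrite('pics/s3.png',a)
E
python3 t.py
```

```text
R [[-0.944, 0.33, -0.0], [0.33, 0.944, 0.0], [0.0, 0.0, -1.0]] u [0.318 0.948 0.   ] off-line mm [0.0, -0.2, -0.5, 0.0]
pos [ 0.5383 -0.009   0.1081] force [-0.6 -0.8 -0.2] w -0.00014267499379331118 t 4.05
to via [ 138.1  279.1 -121.9] above start [  -0.2 -107.4  -91.9]
start [-2.000e-01 -1.074e+02  1.000e-01] end [3.800e+00 2.111e+02 1.000e-01]
```

View pics/s3.png

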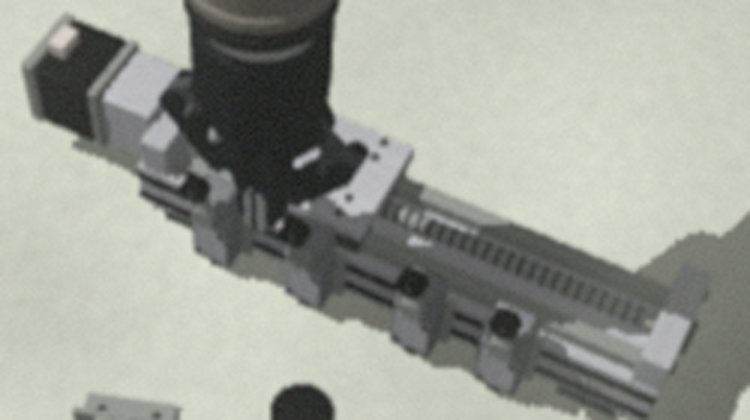

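Roller 1 is upright again at (195,187), and the fingertips stand just before roller 2. The remaining sweep is 211 mm.

Call:
{"method": "step_arm", "body": {
  "moves": [
    [0,9,0,0,0,0,0],
    [0,18,0,0,0,0,0],
    [0,27,0,0,0,0,0],
    [1,36,0,0,0,0,0],
    [1,45,0,0,0,0,0],
    [1,54,0,0,0,0,0],
    [1,63,0,0,0,0,0],
    [1,72,0,0,0,0,0]
  ]
}}

```text
clock: 4.85
tcp_pos: [0.561, 0.0596, 0.108]
orientation: [-0.527, -3.096, -0.0]
contact_force: [-0.8, 0.1, 0.7]
grip_width: -0.0
gripper_force: 0.0
```

Call:
{"method": "step_arm", "body": {
  "moves": [
    [0,9,0,0,0,0,0],
    [0,18,0,0,0,0,0],
    [0,27,0,0,0,0,0],
    [1,36,0,0,0,0,0],
    [1,45,0,0,0,0,0],
    [1,54,0,0,0,0,0],
    [1,63,0,0,0,0,0],
    [1,72,0,0,0,0,0]
  ]
}}

```text
clock: 5.65
tcp_pos: [0.5844, 0.1281, 0.1085]
orientation: [0.527, 3.097, 0.001]
contact_force: [0.9, -0.7, -0.1]
grip_width: -0.0003
gripper_force: 0.4
```

Call:
{"method": "step_arm", "body": {
  "moves": [
    [0,9,0,0,0,0,0],
    [0,18,0,0,0,0,0],
    [0,27,0,0,0,0,0],
    [1,36,0,0,0,0,0],
    [1,45,0,0,0,0,0],
    [1,54,0,0,0,0,0],
    [1,63,0,0,0,0,0],
    [1,72,0,0,0,0,0]
  ]
}}

```text
clock: 6.45
tcp_pos: [0.6067, 0.196, 0.1079]
orientation: [-0.527, -3.096, 0.0]
contact_force: [-0.6, 0.0, 0.1]
grip_width: -0.0
gripper_force: 0.0
```

```bash
python3 - <<'E'
from h import *
f=grab('scene'); im=f['image'][80:240,230:480,::-1]
a=np.clip(cv2.resize(im,None,fx=3,fy=3,interpolation=cv2.INTER_CUBIC).astype(int)*2,0,255).astype(np.uint8)
cv2.imwrite('pics/s4.png',a)
E
python3 t.py
```

```text
R [[-0.944, 0.329, -0.0], [0.329, 0.944, 0.001], [0.001, 0.001, -1.0]] u [0.318 0.948 0.   ] off-line mm [0.0, -0.2, -0.5, 0.0]
pos [0.607  0.1979 0.1079] force [0.6 1.3 0.7] w 1.0591085023742191e-05 t 6.5
to via [ 134.7   61.3 -122. ] above start [  -3.3 -325.3  -92.5]
start [  -3.4 -325.4   -0.5] end [ 0.3 -6.9 -0.1]
```

View pics/s4.png

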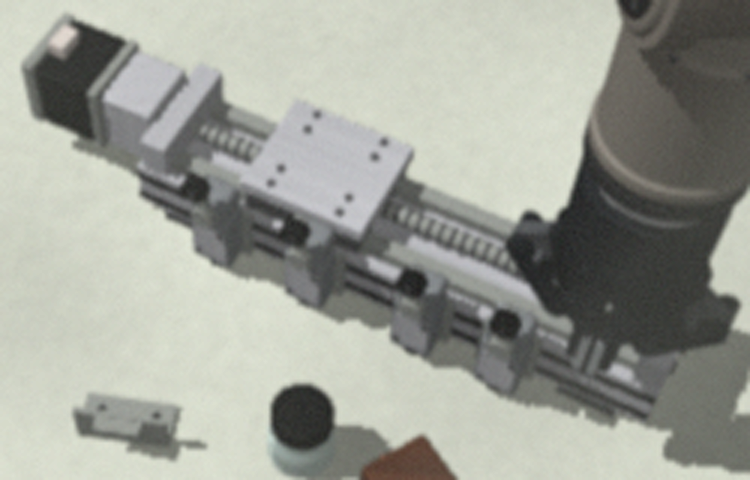

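All four rollers are upright, the carriage and loose things are in place, and the fingertips are past switch 4 at about (590,350). I lift clear and hand in.

Call:
{"method": "step_arm", "body": {
  "moves": [
    [0,0,-25,0,0,0,0],
    [0,0,-55,0,0,0,0],
    [0,0,-80,0,0,0,0],
    [0,0,-80,0,0,0,0],
    [0,0,-80,0,0,0,0]
  ]
}}

```text
clock: 7.0
tcp_pos: [0.6068, 0.1951, 0.1884]
orientation: [0.528, 3.097, 0.001]
contact_force: [-0.2, 0.2, -0.4]
grip_width: 0.0
gripper_force: 0.0
```

```bash
python3 -c "
from bench import r
print(r.hand_in())"
```

```text
the job is handed in; nothing more can be done
None
```

I ran the closed fingertips along all four levers from the motor end at 11 mm below the roller tops and handed the job in at 7 s. The last picture shows every lever upright and the carriage and loose things in place. I saw only switch 1's lever mid-sweep, and the hand-in returned no verdict.

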